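# Tip and nest the cheese tubs in the stacking channel

## Robot

A 7-joint arm with a two-finger parallel gripper is mounted at the origin on the work surface. World frame = base frame: x ahead of the robot, y to its left, z up, the work surface at z = 0. Lengths are in m, angles in rad, forces in N, time in s.
With the tool pointing down it reaches from about 0.425 to 0.95 m from the base axis. Payload 16.7 kg.
Tool frame: the origin (TCP) lies on the centre line of the jaws, within the pads' length; the fingertips stand 11 mm ahead of it and the grasp point (between the pads) lies 8 mm behind it; z points along the fingers, y is the line along which they close (so a half turn about z gives the same grasp; the last joint's range is limited). The gripper opens to 94 mm and grips with 3 to 60 N. Pads are 16 mm wide; open, the fingers measure 119 mm over their backs; the gripper's body (75 mm by 177 mm) begins 78 mm behind the grasp point.
Start: joints at [-1.294, 0.426, 0.074, 1.606, -0.034, 1.111, -0.067], TCP at [0.279, 0.614, 0.216] pointing down, gripper open.
Joint ranges: [-2.85, 2.85], [-0.5, 2.14], [-1.23, 1.37], [0.21, 2.46], [-1.02, 4.16], [0.16, 2.05], [-2.73, 2.73]. Speed limits (rad/s): [1.89, 1.89, 2.39, 2.39, 3.01, 3.01, 3.01].

## Interface

Orientations are given as [roll, pitch, yaw] about the fixed x, y, z axes, in that order (R = Rz(yaw) Ry(pitch) Rx(roll)).
In Python, from plant import bot gives the robot as it stands.
- The arm moves only by the shell command python3 -m crank 'ROWS' [FORCE]. ROWS is JSON, a list of rows, each an object with "xyz": the shift along the world's x, y, z in cm, a list of three; "yaw": the turn about the world's z in rad; "jaw": the closure, from 0 (fully open) to 1 (shut). In form: [{"xyz": [x, y, z], "yaw": yaw, "jaw": jaw}, ...]. A call has 1 to 8 rows; each row shifts and turns the commanded pose from where the row before left it; what a row does not reach is not made up. A row lasts 1/12 s, in which the tool goes at most 41.7 mm and 7.16 degrees, less where a joint would pass 70% of its speed; a pose out of reach is approached as far as the arm can. A call with a gripper value outside its range is refused whole. The fingers move at their own pace and stop on an object; FORCE is the grip in N (left out, the last holds). Time passes only in rows, so rows that do not move let the fingers close. It gives the time, the measured TCP pose, the force, the opening and the grip force at its end, in the units of the state.
- bot.observe(): the state, without advancing time (a new reading comes with each control period).
- bot.get_image(name): name is "scene" or "top" or "wrist"; returns (picture, depth): 480x640x3 uint8, blue, green, red; 480x640 float32, m along the optical axis (not along the pixel's ray), 0 where there is no reading.
- bot.camera_model(name): a dict with "fx", "fy", "cx", "cy" (pixels), "world_from_camera" (4x4, takes a point from camera to world coordinates); the wrist camera has in their place "mount" (4x4, takes a point from camera to tool coordinates, whose origin is the TCP and whose axes are the flange's). Camera axes: x right, y up, looking along -z (the intrinsics and any distortion apply to the point x, -y, -z); pixel columns grow to the right and rows downward; lengths in m; the calibration is good to about 2 mm. The wrist camera is an equidistant fisheye: a pixel r from the principal point sees the ray r / f radians off the axis. A picture is of the moment at which its call begins: read the wrist's pose just before it. camera_model takes no time and is no camera call.
- bot.finish_job(): hands the job in; it is judged then, once.
The state is a dict: "t": time; "q": joint angles; "joint_velocities": joint speeds; "tau": joint torques, N m; "tcp_pos": TCP position; "orientation": TCP orientation; "wrist_force": force on the tool from outside, world axes, zero at the start; "wrist_torque": the same for the moment, N m; "width": opening from 0.0 (shut) to 1.0 (fully open); "grasp_force": force on a finger pad.
Only numpy, scipy, OpenCV 4.12 (cv2) and the standard library are available. Lean on these libraries where they do the work, as an engineer would, in place of code of your own. Each camera call takes 0.05 s, during which the arm holds its last target. There are 200 camera calls.

## Task

Clear the small amber jar out of the aluminium stacking channel and stand it upright on the wooden board. Lay the two standing tubs down in the channel and nest all three tubs snugly into one concentric stack lying in the channel, with the white tub's base against the stop plate and the two others pushed fully home inside it, bases towards the stop. Keep the jar from toppling and leave the cheeses and the white crock where they are.

Things in the scene. Friction and masses are not known exactly. Their poses are not given: they have to be found in the camera images.
- rack: Fixed aluminium channel. Origin: on the counter, mid-channel; its y axis runs along it, +y to the open end. Two side rails 35 mm high, 460 mm long (y = -230 to 230), inner faces at x = +-38 mm, outer at +-43, with foot strips 3 mm high out to +-59. The counter is its floor. A stop plate 60 mm high closes the end at y = -230 mm.
- rack_stop (a point): Point on the inner face of the stop plate, mid-channel, on the counter.
- tub_white: White plastic tub, open top. Origin: centre of its underside; +z runs along its axis to the mouth. Height 80 mm; outer radius 18 at the underside, chamfered to 24 at height 9, then straight to 35 at the rim; wall 3; floor 9 thick; 45 g. Starts lying in the channel near the stop, mouth to the open end; lying, base centre 23 mm and mouth centre 35 mm up. Nested home, bases are about 23 mm apart.
- tub_yellow: Yellow plastic tub, open top. Origin: centre of its underside; +z runs along its axis to the mouth. Height 80 mm; outer radius 18 at the underside, chamfered to 24 at height 9, then straight to 35 at the rim; wall 3; floor 9 thick; 45 g. Starts standing mouth up in the channel; yellow and orange in either order. Pushed near its top it tips rather than slides and lies up to 110 mm ahead.
- tub_orange: Orange plastic tub, open top. Origin: centre of its underside; +z runs along its axis to the mouth. Height 80 mm; outer radius 18 at the underside, chamfered to 24 at height 9, then straight to 35 at the rim; wall 3; floor 9 thick; 45 g. Starts like the yellow. A lying tub pushed low on its rim, base first, climbs by its chamfer into the lying tub ahead; 15 N drives it home.
- jar: Small closed amber jar with a green cap, 40 mm across and 85 mm tall, 150 g. Origin: centre of its underside. It starts standing in the channel between the two standing tubs.
- board: Fixed wooden board 110 mm (its x) by 130 mm (its y), 18 mm thick. Origin: centre of its underside. It lies on the robot's side of the channel, in any of three places shared with the cheese wheel and the cheese block.
- wheel: Bystander: white cheese wheel, 100 mm across, 55 mm high, origin at the centre of its underside.
- block: Bystander: yellow-orange cheese block, 70 x 110 x 55 mm (its x, y, z), origin at the centre of its underside.
- crock: Bystander: white lidded ceramic crock with a red lid, 84 mm across, 85 mm tall, origin at the centre of its underside. It stands beyond the channel.

How it is judged:
At the end, for the whole second after the job is handed in: White tub along the channel (0.3 rad), base within 14 mm of the stop; the other two nested in turn in it, either order, each 15 to 30 mm base to base, within 4 mm and 0.07 rad of coaxial; jar upright on the board, centre 5 mm or more inside its edges; all at rest ((((z of tub_yellow in the frame of tub_white between 0.015 and 0.03 m and x of tub_yellow in the frame of tub_white between -0.004 and 0.004 m and y of tub_yellow in the frame of tub_white between -0.004 and 0.004 m and angle between the z axis of tub_yellow and the z axis of tub_white, either way round below 0.07 rad) and (z of tub_orange in the frame of tub_yellow between 0.015 and 0.03 m and x of tub_orange in the frame of tub_yellow between -0.004 and 0.004 m and y of tub_orange in the frame of tub_yellow between -0.004 and 0.004 m and angle between the z axis of tub_orange and the z axis of tub_yellow, either way round below 0.07 rad)) or ((z of tub_orange in the frame of tub_white between 0.015 and 0.03 m and x of tub_orange in the frame of tub_white between -0.004 and 0.004 m and y of tub_orange in the frame of tub_white between -0.004 and 0.004 m and angle between the z axis of tub_orange and the z axis of tub_white, either way round below 0.07 rad) and (z of tub_yellow in the frame of tub_orange between 0.015 and 0.03 m and x of tub_yellow in the frame of tub_orange between -0.004 and 0.004 m and y of tub_yellow in the frame of tub_orange between -0.004 and 0.004 m and angle between the z axis of tub_yellow and the z axis of tub_orange, either way round below 0.07 rad))) and y of tub_white in the frame of rack_stop between -0.005 and 0.014 m and x of tub_white in the frame of rack_stop between -0.025 and 0.025 m and angle between the z axis of tub_white and the y axis of rack, either way round below 0.3 rad and x of jar in the frame of board between -0.05 and 0.05 m and y of jar in the frame of board between -0.06 and 0.06 m and height (world z) of jar between 0.014 and 0.024 m and angle between jar's own z axis and vertical below 0.1 rad and linear speed of each of tub_white, tub_yellow, tub_orange, jar below 0.02 m/s); the robot touches nothing.
It fails at once if the cheese wheel is moved more than 25 mm (distance of wheel from where it was at the start of the episode above 0.025 m).
It fails at once if the cheese block is moved more than 25 mm (distance of block from where it was at the start of the episode above 0.025 m).
It fails at once if the crock is moved more than 25 mm (distance of crock from where it was at the start of the episode above 0.025 m).
It fails at once if the jar topples (angle between jar's own z axis and vertical above 0.8 rad).
It also fails if it takes over 72 s, if anything falls off the work surface, if the arm or the gripper's body presses on something with over 40 N, if the wrist force passes 120 N, or if a joint passes its speed limit or range.

## Working session

There is one attempt and no reset: what is moved stays moved. The work goes in short steps, Python scripts to look and compute and a shell command to move; the robot and the scene stay as the last step left them, time stands still between calls to the robot, and variables do not carry over. Pictures are saved under pics/ and viewed, at most 10 in all, crops included, and the job is handed in when it is done.

```bash
ls; mkdir -p pics; python3 - <<'E'
from plant import bot
import cv2,numpy as np
for n in ("scene","top"):
    p,d=bot.get_image(n); np.savez(f"pics/{n}0.npz",p=p,d=d); cv2.imwrite(f"pics/{n}0.png",p)
    m=bot.camera_model(n); print(n,{k:(np.round(v,3).tolist()) for k,v in m.items()})
s=bot.observe();print(s['t'],s['tcp_pos'],s['orientation'])
E
```

```text
pics
scene {'fx': 576.45, 'fy': 576.45, 'cx': 328.683, 'cy': 238.754, 'world_from_camera': [[-0.481, -0.522, 0.704, 1.245], [0.877, -0.299, 0.378, 0.297], [0.013, 0.799, 0.601, 0.615], [0.0, 0.0, 0.0, 1.0]]}
top {'fx': 616.767, 'fy': 616.767, 'cx': 308.377, 'cy': 255.712, 'world_from_camera': [[0.011, 0.994, -0.105, 0.497], [-1.0, 0.011, 0.002, -0.081], [0.004, 0.105, 0.995, 0.913], [0.0, 0.0, 0.0, 1.0]]}
0.1 [0.27926306 0.61410743 0.21585403] [-3.14046530e+00  4.24760641e-05  2.71478863e+00]
```

View pics/scene0.png

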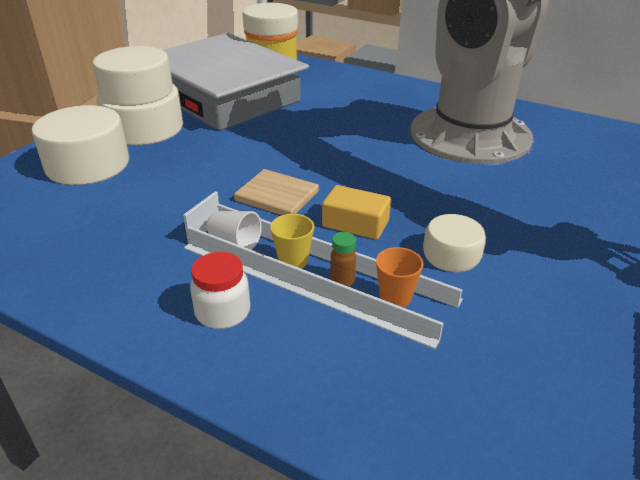

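View pics/top0.png

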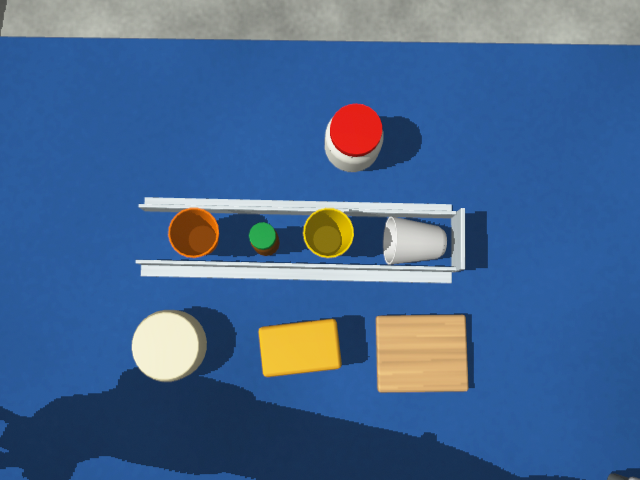

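The top view shows, from left to right in the channel (v≈235): orange tub (194,232), jar cap (263,235), yellow tub (328,232) and white tub (385–447,240), with the stop at u≈460. The board is at (422,353), the block at (300,348), the wheel at (169,346) and the crock at (355,138). The scene view agrees.

```bash
cat > h.py <<'E'
import cv2,numpy as np
from plant import bot
def ray(n,u,v):
    m=bot.camera_model(n);T=m['world_from_camera']
    T=np.array(T);d=T[:3,:3]@np.array([(u-m['cx'])/m['fx'],-(v-m['cy'])/m['fy'],-1]);return T[:3,3],d
def cast(n,u,v,z):
    o,d=ray(n,u,v);return o+d*(z-o[2])/d[2]
def tri(a,b):
    (o1,d1),(o2,d2)=ray('scene',*a),ray('top',*b)
    s=np.linalg.lstsq(np.c_[d1,-d2],o2-o1,rcond=None)[0]
    p,q=o1+d1*s[0],o2+d2*s[1];return (p+q)/2,np.linalg.norm(p-q)
def cloud(n,d):
    m=bot.camera_model(n);T=np.array(m['world_from_camera']);v,u=np.mgrid[:480,:640]
    c=np.stack([(u-m['cx'])/m['fx']*d,-(v-m['cy'])/m['fy']*d,-d],-1)
    P=c@T[:3,:3].T+T[:3,3];P[d==0]=np.nan;return P
H=dict(cap=((50,120,40),(80,255,255)),yellow=((24,130,60),(34,255,255)),orange=((5,190,120),(14,255,255)),red=((0,200,100),(4,255,255)))
def mask(p,k):
    m=cv2.inRange(cv2.cvtColor(p,cv2.COLOR_BGR2HSV),*map(np.array,H[k]))
    return cv2.morphologyEx(m,cv2.MORPH_OPEN,np.ones((3,3)))
def snap(n,f):
    p,d=bot.get_image(n);cv2.imwrite(f"pics/{f}.png",p);return p,d
E
python3 - <<'E'
from h import *
np.set_printoptions(precision=4,suppress=True)
z=lambda n:np.load(f"pics/{n}0.npz")
t,s=z('top'),z('scene');P=cloud('top',t['d']);S=cloud('scene',s['d'])
print("counter z",np.nanmedian(P[420:470,300:600,2]),np.nanmedian(P[60:100,100:300,2]),np.nanmedian(S[400:470,200:400,2]))
for k,win in dict(cap=(210,270,240,285),yellow=(200,265,295,360),orange=(200,265,160,225)).items():
    a,b,c,e=win;m=np.zeros((480,640),np.uint8);m[a:b,c:e]=mask(t['p'],k)[a:b,c:e]
    for nm,C,M in(('top',P,m),):
        Q=C[M>0];h=np.nanpercentile(Q[:,2],98);R=Q[Q[:,2]>h-.006]
        print(k,'z98',h,'circle',end=' ');A=np.c_[2*R[:,:2],np.ones(len(R))];A=A[~np.isnan(A).any(1)];x=np.linalg.lstsq(A,(A[:,:2]**2).sum(1)/4,rcond=None)[0]
        print('mid-range',(np.nanmax(R,0)+np.nanmin(R,0))/2,'ext',np.nanmax(R,0)-np.nanmin(R,0))
    ms=mask(s['p'],k);ms[:210]=0;ms[310:]=0;ms[:,:265]=0;ms[:,430:]=0
    if k=='yellow': ms[:,318:]=0
    Q=S[ms>0];h=np.nanpercentile(Q[:,2],98);R=Q[Q[:,2]>h-.006];print('   scene',h,(np.nanmax(R,0)+np.nanmin(R,0))/2,'ext',np.nanmax(R,0)-np.nanmin(R,0))
    c,r=cv2.minEnclosingCircle(cv2.findNonZero(m));c2=cv2.moments(ms);print('   circ',c,r)
# rail tops
for a,b in((195,218),(258,285)):
    g=P[a:b,145:450].reshape(-1,3);g=g[(g[:,2]>.030)&(g[:,2]<.042)];f=np.polyfit(g[:,1],g[:,0],1);print('rail',f,len(g),np.nanmedian(g[:,2]))
g=P[205:272,440:480].reshape(-1,3);g=g[(g[:,2]>.054)];print('stop top',g.min(0),g.max(0),np.median(g,0))
Q=P[300:400,370:480].reshape(-1,3);Q=Q[Q[:,2]>.010];print('board',np.nanmin(Q,0),np.nanmax(Q,0),np.nanmedian(Q,0))
g=P[205:272,380:452].reshape(-1,3);g=g[g[:,2]>.045];print('white',g.min(0),g.max(0),np.median(g,0))
Q=P[300:400,250:350].reshape(-1,3);Q=Q[Q[:,2]>.045];print('block',np.nanmin(Q,0),np.nanmax(Q,0))
Q=P[90:180,310:400].reshape(-1,3);Q=Q[Q[:,2]>.07];print('crock',np.nanmin(Q,0),np.nanmax(Q,0))
Q=P[300:390,120:215].reshape(-1,3);Q=Q[Q[:,2]>.045];print('wheel',np.nanmin(Q,0),np.nanmax(Q,0))
E
```

```text
counter z -0.0006403562335695057 -0.0009848728201733437 -0.0005330730657487903
cap z98 0.08719079711597089 circle mid-range [ 0.6117 -0.0194  0.0848] ext [0.0356 0.0354 0.0073]
   scene 0.0864938939885298 [ 0.6129 -0.016   0.084 ] ext [0.0363 0.0351 0.0069]
   circ (262.0660400390625, 235.632080078125) 13.768671989440918
yellow z98 0.08074761674733036 circle mid-range [ 0.6168 -0.1091  0.079 ] ext [0.0677 0.0685 0.0086]
   scene 0.08031554666859858 [ 0.6169 -0.1065  0.0784] ext [0.07   0.0689 0.0081]
   circ (328.1257629394531, 232.30828857421875) 25.322324752807617
orange z98 0.07673995431225629 circle mid-range [0.619  0.0636 0.0763] ext [0.0584 0.0378 0.0108]
   scene 0.07737237039851401 [0.6134 0.0794 0.0746] ext [0.064  0.0423 0.0063]
   circ (196.5, 230.5) 22.770694732666016
rail [0.0124 0.6579] 1048 0.03389126034941248
rail [0.0057 0.5772] 1180 0.03399491801913912
stop top [ 0.5718 -0.3011  0.0542] [ 0.6565 -0.2943  0.0642] [ 0.6152 -0.2972  0.0589]
board [ 0.3977 -0.3141  0.0101] [ 0.5088 -0.1818  0.0236] [ 0.4522 -0.2473  0.0172]
white [ 0.5804 -0.2749  0.045 ] [ 0.6447 -0.1996  0.0708] [ 0.6113 -0.2288  0.0547]
block [ 0.42   -0.1296  0.0454] [ 0.5007 -0.0152  0.0595]
crock [ 0.7255 -0.1825  0.0701] [ 0.7983 -0.1104  0.0894]
wheel [0.4128 0.0641 0.045 ] [0.5094 0.1608 0.0604]
```

Jar at (0.612,-0.017), yellow tub at (0.617,-0.108), orange tub at about (0.615,0.0735). Board centre is (0.453,-0.248), channel mid x≈0.617, stop face y≈-0.294. All heights match the text. I'll go over the jar with the jaws closing along x.

```bash

A='[{"xyz":[1.4,-2.6,0],"yaw":-0.0477,"jaw":0},{"xyz":[1.4,-2.6,0],"yaw":-0.0477,"jaw":0},{"xyz":[1.4,-2.6,0],"yaw":-0.0477,"jaw":0},{"xyz":[1.4,-2.6,0],"yaw":-0.0477,"jaw":0},{"xyz":[1.4,-2.6,0],"yaw":-0.0477,"jaw":0},{"xyz":[1.4,-2.6,0],"yaw":-0.0477,"jaw":0},{"xyz":[1.4,-2.6,0],"yaw":-0.0477,"jaw":0},{"xyz":[1.4,-2.6,0],"yaw":-0.0477,"jaw":0}]'
unset A
python3 -m crank '[{"xyz":[1.4,-2.6,0],"yaw":-0.0477,"jaw":0},{"xyz":[1.4,-2.6,0],"yaw":-0.0477,"jaw":0},{"xyz":[1.4,-2.6,0],"yaw":-0.0477,"jaw":0},{"xyz":[1.4,-2.6,0],"yaw":-0.0477,"jaw":0},{"xyz":[1.4,-2.6,0],"yaw":-0.0477,"jaw":0},{"xyz":[1.4,-2.6,0],"yaw":-0.0477,"jaw":0},{"xyz":[1.4,-2.6,0],"yaw":-0.0477,"jaw":0},{"xyz":[1.4,-2.6,0],"yaw":-0.0477,"jaw":0}]' 20
python3 -m crank '[{"xyz":[1.4,-2.6,0],"yaw":-0.0477,"jaw":0},{"xyz":[1.4,-2.6,0],"yaw":-0.0477,"jaw":0},{"xyz":[1.4,-2.6,0],"yaw":-0.0477,"jaw":0},{"xyz":[1.4,-2.6,0],"yaw":-0.0477,"jaw":0},{"xyz":[1.4,-2.6,0],"yaw":-0.0477,"jaw":0},{"xyz":[1.4,-2.6,0],"yaw":-0.0477,"jaw":0},{"xyz":[1.4,-2.6,0],"yaw":-0.0477,"jaw":0},{"xyz":[1.4,-2.6,0],"yaw":-0.0477,"jaw":0}]'
```

```text
t: 0.77
tcp_pos: [0.3918, 0.4049, 0.2163]
orientation: [-3.141, -0.0, 2.331]
wrist_force: [0.1, 0.6, 0.3]
width: 0.999
grasp_force: 0.0
t: 1.43
tcp_pos: [0.5037, 0.197, 0.2164]
orientation: [-3.141, -0.0, 1.949]
wrist_force: [0.5, 0.8, 0.1]
width: 1.003
grasp_force: 0.0
```

```bash

python3 -m crank '[{"xyz":[1.35,-2.67,0],"yaw":-0.0473,"jaw":0},{"xyz":[1.35,-2.67,0],"yaw":-0.0473,"jaw":0},{"xyz":[1.35,-2.67,0],"yaw":-0.0473,"jaw":0},{"xyz":[1.35,-2.67,0],"yaw":-0.0473,"jaw":0},{"xyz":[1.35,-2.67,0],"yaw":-0.0473,"jaw":0},{"xyz":[1.35,-2.67,0],"yaw":-0.0473,"jaw":0},{"xyz":[1.35,-2.67,0],"yaw":-0.0473,"jaw":0},{"xyz":[1.35,-2.67,0],"yaw":-0.0473,"jaw":0}]'
python3 -m crank '[{"xyz":[0,0,0],"yaw":0,"jaw":0},{"xyz":[0,0,-2],"yaw":0,"jaw":0},{"xyz":[0,0,-2.5],"yaw":0,"jaw":0}]'
python3 - <<'E'
from h import *
s=bot.observe();p,d=snap('wrist','w1');m=bot.camera_model('wrist')
from scipy.spatial.transform import Rotation as R
k=mask(p,'cap');c=max(cv2.findContours(k,0,2)[0],key=cv2.contourArea);(u,v),r=cv2.minEnclosingCircle(c)
x,y=u-m['cx'],v-m['cy'];q=np.hypot(x,y);f=m['fx'];th=q/f
dc=np.array([np.sin(th)*x/q,-np.sin(th)*y/q,-np.cos(th)]);M=np.array(m['mount']);Rt=R.from_euler('xyz',s['orientation']).as_matrix()
o=Rt@M[:3,3]+s['tcp_pos'];dw=Rt@M[:3,:3]@dc
print((u,v),r,o,o+dw*(.0855-o[2])/dw[2],s['tcp_pos'],s['orientation'])
E
```

```text
t: 2.1
tcp_pos: [0.6117, -0.0165, 0.2163]
orientation: [-3.141, -0.0, 1.571]
wrist_force: [0.7, -0.2, -0.4]
width: 0.994
grasp_force: 0.0
t: 2.35
tcp_pos: [0.6125, -0.0158, 0.1721]
orientation: [3.139, -0.0, 1.572]
wrist_force: [1.2, 0.7, -1.1]
width: 0.999
grasp_force: 0.0
(317.54998779296875, 243.5) 25.360557556152344 [0.61141431 0.06213018 0.34081423] [ 0.61144239 -0.01473318  0.0855    ] [ 0.6125075  -0.01584289  0.17213672] [ 3.13885297e+00 -3.61865987e-04  1.57205900e+00]
```

The wrist picture puts the cap centre at pixel (318,244), i.e. (0.611,-0.015), under the tool. I'll descend, grasp and lift.

```bash

python3 -m crank '[{"xyz":[0,0,-2.5],"yaw":0,"jaw":0},{"xyz":[0,0,-2.5],"yaw":0,"jaw":0},{"xyz":[0,0,-2.5],"yaw":0,"jaw":0},{"xyz":[0,0,-2.5],"yaw":0,"jaw":0},{"xyz":[0,0,-1.5],"yaw":0,"jaw":0},{"xyz":[0,0,-0.5],"yaw":0,"jaw":0},{"xyz":[0,0,0],"yaw":0,"jaw":0.65},{"xyz":[0,0,0],"yaw":0,"jaw":0.65}]' 15
python3 -m crank '[{"xyz":[0,0,0],"yaw":0,"jaw":0.65},{"xyz":[0,0,0],"yaw":0,"jaw":0.65},{"xyz":[0,0,0],"yaw":0,"jaw":0.65},{"xyz":[0,0,0],"yaw":0,"jaw":0.65},{"xyz":[0,0,0],"yaw":0,"jaw":0.65}]'
```

```text
t: 3.07
tcp_pos: [0.6118, -0.0152, 0.0523]
orientation: [3.141, -0.0, 1.573]
wrist_force: [0.1, -0.2, 0.3]
width: 0.896
grasp_force: 0.0
t: 3.48
tcp_pos: [0.6116, -0.0151, 0.0519]
orientation: [3.141, -0.0, 1.573]
wrist_force: [0.0, 0.5, 0.3]
width: 0.539
grasp_force: 0.0
```

```bash

python3 -m crank '[{"xyz":[0,0,0],"yaw":0,"jaw":0.65},{"xyz":[0,0,0],"yaw":0,"jaw":0.65},{"xyz":[0,0,0],"yaw":0,"jaw":0.65},{"xyz":[0,0,0],"yaw":0,"jaw":0.65}]'
python3 -m crank '[{"xyz":[0,0,1],"yaw":0,"jaw":0.65},{"xyz":[0,0,1.5],"yaw":0,"jaw":0.65},{"xyz":[0,0,2],"yaw":0,"jaw":0.65},{"xyz":[0,0,2],"yaw":0,"jaw":0.65},{"xyz":[0,0,2],"yaw":0,"jaw":0.65},{"xyz":[0,0,2],"yaw":0,"jaw":0.65}]'
```

```text
t: 3.82
tcp_pos: [0.6115, -0.0152, 0.0516]
orientation: [3.141, -0.0, 1.573]
wrist_force: [-0.4, -0.1, 2.8]
width: 0.421
grasp_force: 15.0
t: 4.32
tcp_pos: [0.6111, -0.0154, 0.1579]
orientation: [-3.141, 0.0, 1.573]
wrist_force: [-0.2, 0.7, -2.2]
width: 0.419
grasp_force: 15.0
```

```bash

python3 -m crank '[{"xyz":[-0.8,-1.2,0.5],"yaw":0,"jaw":0.65},{"xyz":[-1.6,-2.3,0],"yaw":0,"jaw":0.65},{"xyz":[-2,-3,0],"yaw":0,"jaw":0.65},{"xyz":[-2.5,-3.2,0],"yaw":0,"jaw":0.65},{"xyz":[-2.5,-3.2,0],"yaw":0,"jaw":0.65},{"xyz":[-2.2,-3.2,0],"yaw":0,"jaw":0.65},{"xyz":[-2,-3,0],"yaw":0,"jaw":0.65},{"xyz":[-1.4,-2.6,0],"yaw":0,"jaw":0.65}]'
python3 -m crank '[{"xyz":[-0.8,-1.6,0],"yaw":0,"jaw":0.65},{"xyz":[0,0,-2],"yaw":0,"jaw":0.65},{"xyz":[0,0,-2],"yaw":0,"jaw":0.65},{"xyz":[0,0,-2],"yaw":0,"jaw":0.65},{"xyz":[0,0,-1.5],"yaw":0,"jaw":0.65},{"xyz":[0,0,-0.8],"yaw":0,"jaw":0.65},{"xyz":[0,0,-0.4],"yaw":0,"jaw":0.65},{"xyz":[0,0,0],"yaw":0,"jaw":0.65}]'
```

```text
t: 4.98
tcp_pos: [0.4582, -0.2344, 0.1615]
orientation: [-3.141, -0.001, 1.571]
wrist_force: [0.2, -1.6, -2.5]
width: 0.419
grasp_force: 15.0
t: 5.65
tcp_pos: [0.4528, -0.2483, 0.0741]
orientation: [-3.14, -0.0, 1.573]
wrist_force: [0.5, -0.2, -2.1]
width: 0.419
grasp_force: 15.0
```

```bash

python3 -m crank '[{"xyz":[0,0,-0.2],"yaw":0,"jaw":0.65},{"xyz":[0,0,-0.15],"yaw":0,"jaw":0.65},{"xyz":[0,0,-0.05],"yaw":0,"jaw":0.65},{"xyz":[0,0,0],"yaw":0,"jaw":0.65}]'
python3 -m crank '[{"xyz":[0,0,0],"yaw":0,"jaw":0.3},{"xyz":[0,0,0],"yaw":0,"jaw":0.3},{"xyz":[0,0,0],"yaw":0,"jaw":0.3},{"xyz":[0,0,0],"yaw":0,"jaw":0.3}]'
python3 -m crank '[{"xyz":[0,0,2],"yaw":0,"jaw":0.4},{"xyz":[0,0,3],"yaw":0,"jaw":0.4},{"xyz":[0,0,3],"yaw":0,"jaw":0.6},{"xyz":[0,0,1],"yaw":0,"jaw":1}]'
python3 - <<'E'
from h import *
p,d=snap('top','t1');P=cloud('top',d);k=mask(p,'cap');Q=P[k>0];Q=Q[Q[:,2]>.09];print(len(Q),(np.nanmax(Q,0)+np.nanmin(Q,0))/2,np.nanmax(Q,0)-np.nanmin(Q,0))
E
```

```text
t: 5.98
tcp_pos: [0.4536, -0.2482, 0.0708]
orientation: [3.141, 0.0, 1.573]
wrist_force: [0.8, -0.3, -2.0]
width: 0.418
grasp_force: 15.0
t: 6.32
tcp_pos: [0.4536, -0.2482, 0.0706]
orientation: [3.141, 0.0, 1.573]
wrist_force: [0.2, -0.0, 0.4]
width: 0.665
grasp_force: 0.0
t: 6.65
tcp_pos: [0.4545, -0.2492, 0.1639]
orientation: [3.138, 0.001, 1.572]
wrist_force: [0.8, -1.3, 0.7]
width: 0.499
grasp_force: 0.0
428 [ 0.45339968 -0.24463388  0.09825241] [0.03499259 0.02209139 0.01614663]
```

```bash

python3 -m crank '[{"xyz":[1.4,0.6,0.5],"yaw":0,"jaw":1},{"xyz":[2.6,1.2,0],"yaw":0,"jaw":1},{"xyz":[2.8,1.4,0],"yaw":0,"jaw":1},{"xyz":[2.8,1.4,0],"yaw":0,"jaw":1},{"xyz":[2.8,1.4,0],"yaw":0,"jaw":1},{"xyz":[2.4,1.2,0],"yaw":0,"jaw":1},{"xyz":[1.4,0.7,0],"yaw":0,"jaw":1},{"xyz":[0,0,0],"yaw":0,"jaw":1}]'
python3 -m crank '[{"xyz":[0,0,-2.5],"yaw":0,"jaw":1},{"xyz":[0,0,-2.5],"yaw":0,"jaw":1},{"xyz":[0,0,-2.5],"yaw":0,"jaw":1},{"xyz":[0,0,-1.5],"yaw":0,"jaw":1},{"xyz":[0,0,-0.6],"yaw":0,"jaw":1},{"xyz":[0,0,0],"yaw":0,"jaw":1}]'
```

```text
t: 7.37
tcp_pos: [0.6184, -0.1656, 0.1635]
orientation: [-3.14, -0.001, 1.578]
wrist_force: [-0.8, 0.2, -0.3]
width: 0.006
grasp_force: 0.0
t: 7.87
tcp_pos: [0.6142, -0.1691, 0.0676]
orientation: [-3.138, -0.0, 1.573]
wrist_force: [0.6, -0.1, -0.0]
width: 0.004
grasp_force: 0.0
```

```bash

python3 -m crank '[{"xyz":[0,0.8,0],"yaw":0,"jaw":1},{"xyz":[0,0.8,0],"yaw":0,"jaw":1},{"xyz":[0,0.8,0],"yaw":0,"jaw":1},{"xyz":[0,0.8,0],"yaw":0,"jaw":1},{"xyz":[0,0.8,0],"yaw":0,"jaw":1},{"xyz":[0,0.8,0],"yaw":0,"jaw":1},{"xyz":[0,0.8,0],"yaw":0,"jaw":1},{"xyz":[0,0.5,0],"yaw":0,"jaw":1}]'
python3 -m crank '[{"xyz":[0,0,0],"yaw":0,"jaw":1},{"xyz":[0,0,0],"yaw":0,"jaw":1}]'
python3 - <<'E'
from h import *
p,d=snap('scene','s2')
E
```

```text
t: 8.53
tcp_pos: [0.6155, -0.1066, 0.0695]
orientation: [3.142, -0.0, 1.574]
wrist_force: [-0.0, 0.3, 0.9]
width: 0.006
grasp_force: 0.0
t: 8.7
tcp_pos: [0.6154, -0.108, 0.0695]
orientation: [-3.142, 0.0, 1.574]
wrist_force: [-0.0, -0.3, 0.8]
width: 0.007
grasp_force: 0.0
```

View pics/s2.png

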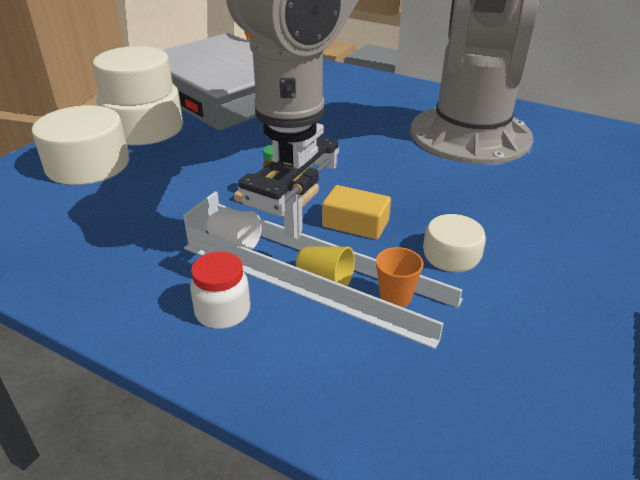

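The yellow tub lies in the channel (325,265) with its mouth towards the orange tub, and the jar stands on the board. I'll lift and measure where the yellow mouth is.

```bash

python3 -m crank '[{"xyz":[0,0,2],"yaw":0,"jaw":0.8},{"xyz":[0,0,3],"yaw":0,"jaw":0.62},{"xyz":[0,0,3],"yaw":0,"jaw":0.62},{"xyz":[0,0,1.5],"yaw":0,"jaw":0.62}]'
python3 - <<'E'
from h import *
np.set_printoptions(precision=4,suppress=True)
for n in('top','scene'):
    p,d=snap(n,'m3'+n);P=cloud(n,d)
    for k in('yellow','orange'):
        m=mask(p,k);Q=P[m>0];Q=Q[(Q[:,0]>.57)&(Q[:,0]<.665)&(Q[:,2]<.09)&(abs(Q[:,1])<.2)]
        if len(Q)>30:print(n,k,len(Q),np.percentile(Q,1,axis=0),np.percentile(Q,99,axis=0));
        T=Q[(Q[:,2]>.055)]; print('  high',T.min(0),T.max(0)) if len(T) else 0
        T=Q[(Q[:,2]<.015)]; print('  low',T.min(0),T.max(0)) if len(T) else 0
E
```

```text
t: 9.08
tcp_pos: [0.6163, -0.1095, 0.1677]
orientation: [3.139, 0.0, 1.572]
wrist_force: [0.3, -0.3, -0.1]
width: 0.251
grasp_force: 0.0
top orange 476 [0.6    0.0529 0.0048] [0.6471 0.094  0.0781]
  high [0.6335 0.0507 0.0552] [0.6478 0.082  0.0799]
  low [0.5982 0.0659 0.004 ] [0.6348 0.0946 0.0146]
scene yellow 1423 [ 0.5881 -0.0829  0.0024] [ 0.6526 -0.0073  0.0671]
  high [ 0.6089 -0.0575  0.0551] [ 0.6479 -0.0104  0.0703]
  low [ 0.5749 -0.0343 -0.0023] [ 0.6212 -0.0045  0.0149]
scene orange 108 [0.5829 0.0617 0.0284] [0.6443 0.1015 0.0769]
  high [0.5815 0.069  0.0552] [0.6432 0.1024 0.0784]
```

```bash

python3 -m crank '[{"xyz":[0,1,0],"yaw":0,"jaw":0.62},{"xyz":[0,2.5,0],"yaw":0,"jaw":0.62},{"xyz":[0,3,0],"yaw":0,"jaw":0.62},{"xyz":[0,3,0],"yaw":0,"jaw":0.62},{"xyz":[0.1,2.2,0],"yaw":0,"jaw":0.62},{"xyz":[0,0.9,0],"yaw":0,"jaw":0.62},{"xyz":[0,0,0],"yaw":0,"jaw":0.62}]'
python3 -m crank '[{"xyz":[0,0,-2],"yaw":0,"jaw":0.62},{"xyz":[0,0,-3],"yaw":0,"jaw":0.62},{"xyz":[0,0,-2.5],"yaw":0,"jaw":0.62},{"xyz":[0,0,-1],"yaw":0,"jaw":0.62},{"xyz":[0,0,0],"yaw":0,"jaw":0.62}]'
```

```text
t: 9.77
tcp_pos: [0.6158, 0.0208, 0.1631]
orientation: [-3.14, -0.0, 1.577]
wrist_force: [0.5, -0.1, -1.0]
width: 0.384
grasp_force: 0.0
t: 10.18
tcp_pos: [0.6147, 0.0162, 0.077]
orientation: [-3.137, 0.002, 1.572]
wrist_force: [-0.8, 0.2, -0.4]
width: 0.379
grasp_force: 0.0
```

```bash

python3 -m crank '[{"xyz":[0.1,0,-2],"yaw":0,"jaw":0.62},{"xyz":[0.1,0,-2],"yaw":0,"jaw":0.62},{"xyz":[0,0,-1],"yaw":0,"jaw":0.62},{"xyz":[0,0,-0.7],"yaw":0,"jaw":0.62},{"xyz":[0,0,-0.4],"yaw":0,"jaw":0.62},{"xyz":[0,0,0],"yaw":0,"jaw":0.62}]'
```

```text
t: 10.68
tcp_pos: [0.6185, 0.0175, 0.0186]
orientation: [-3.142, 0.0, 1.573]
wrist_force: [-0.9, -0.2, 0.3]
width: 0.379
grasp_force: 0.0
```

```bash

python3 -m crank '[{"xyz":[-0.1,0,-0.35],"yaw":0,"jaw":0.62},{"xyz":[0,-0.5,0],"yaw":0,"jaw":0.62},{"xyz":[0,-0.5,0],"yaw":0,"jaw":0.62},{"xyz":[0,-1,0],"yaw":0,"jaw":0.62},{"xyz":[0,-1,0],"yaw":0,"jaw":0.62},{"xyz":[0,-1,0],"yaw":0,"jaw":0.62},{"xyz":[0,-1,0],"yaw":0,"jaw":0.62},{"xyz":[0,-1,0],"yaw":0,"jaw":0.62}]'
python3 -m crank '[{"xyz":[0,-1,0],"yaw":0,"jaw":0.62},{"xyz":[0,-1,0],"yaw":0,"jaw":0.62},{"xyz":[0,-1,0],"yaw":0,"jaw":0.62},{"xyz":[0,-1,0],"yaw":0,"jaw":0.62},{"xyz":[0,-0.5,0],"yaw":0,"jaw":0.62},{"xyz":[0,-0.5,0],"yaw":0,"jaw":0.62}]'
python3 - <<'E'
from h import *
p,d=snap('scene','s4')
E
```

```text
t: 11.35
tcp_pos: [0.6174, -0.0437, 0.0151]
orientation: [3.141, 0.0, 1.572]
wrist_force: [-0.2, 1.1, 0.1]
width: 0.379
grasp_force: 0.3
t: 11.85
tcp_pos: [0.6174, -0.093, 0.0149]
orientation: [-3.141, 0.0, 1.573]
wrist_force: [-0.3, 0.1, 0.4]
width: 0.381
grasp_force: 0.3
```

View pics/s4.png

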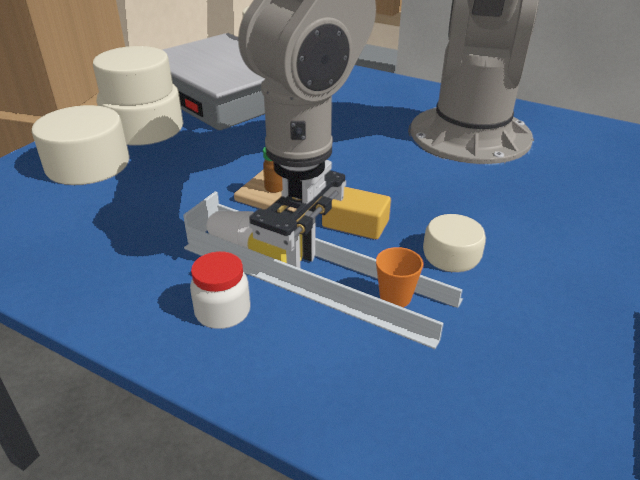

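The yellow tub's base is at the white mouth (260,235). I'll keep pushing slowly.

```bash

python3 -m crank '[{"xyz":[0,-0.5,0],"yaw":0,"jaw":0.62},{"xyz":[0,-0.5,0],"yaw":0,"jaw":0.62},{"xyz":[0,-0.5,0],"yaw":0,"jaw":0.62},{"xyz":[0,-0.5,0],"yaw":0,"jaw":0.62},{"xyz":[0,-0.5,0],"yaw":0,"jaw":0.62},{"xyz":[0,-0.5,0],"yaw":0,"jaw":0.62}]'
python3 -m crank '[{"xyz":[0,-0.5,0],"yaw":0,"jaw":0.62},{"xyz":[0,-0.5,0],"yaw":0,"jaw":0.62},{"xyz":[0,-0.5,0],"yaw":0,"jaw":0.62},{"xyz":[0,-0.5,0],"yaw":0,"jaw":0.62}]'
python3 -m crank '[{"xyz":[0,-0.4,0],"yaw":0,"jaw":0.62},{"xyz":[0,-0.4,0],"yaw":0,"jaw":0.62},{"xyz":[0,-0.4,0],"yaw":0,"jaw":0.62}]'
```

```text
t: 12.4
tcp_pos: [0.6174, -0.1226, 0.0149]
orientation: [-3.141, -0.0, 1.573]
wrist_force: [-0.1, 0.8, 0.2]
width: 0.381
grasp_force: 0.4
t: 12.73
tcp_pos: [0.6174, -0.1429, 0.015]
orientation: [-3.142, 0.0, 1.573]
wrist_force: [-0.4, -0.1, -0.4]
width: 0.381
grasp_force: 0.2
t: 12.98
tcp_pos: [0.6174, -0.1546, 0.015]
orientation: [-3.142, 0.0, 1.573]
wrist_force: [-0.1, 1.0, -0.4]
width: 0.379
grasp_force: 0.2
```

```bash

python3 -m crank '[{"xyz":[0,-0.3,0],"yaw":0,"jaw":0.62},{"xyz":[0,-0.3,0],"yaw":0,"jaw":0.62},{"xyz":[0,-0.3,0],"yaw":0,"jaw":0.62},{"xyz":[0,-0.3,0],"yaw":0,"jaw":0.62}]'
python3 -m crank '[{"xyz":[0,-0.2,0],"yaw":0,"jaw":0.62},{"xyz":[0,-0.2,0],"yaw":0,"jaw":0.62},{"xyz":[0,-0.2,0],"yaw":0,"jaw":0.62}]'
python3 -m crank '[{"xyz":[0,-0.2,0],"yaw":0,"jaw":0.62},{"xyz":[0,-0.2,0],"yaw":0,"jaw":0.62}]'
```

```text
t: 13.32
tcp_pos: [0.6175, -0.1663, 0.015]
orientation: [-3.142, -0.0, 1.573]
wrist_force: [-0.2, 0.7, -0.4]
width: 0.379
grasp_force: 0.3
t: 13.57
tcp_pos: [0.6174, -0.1719, 0.0149]
orientation: [-3.141, -0.001, 1.573]
wrist_force: [-1.7, 6.3, 0.1]
width: 0.381
grasp_force: 3.2
t: 13.73
tcp_pos: [0.6167, -0.1733, 0.0143]
orientation: [-3.139, -0.004, 1.574]
wrist_force: [-4.1, 18.5, -0.4]
width: 0.379
grasp_force: 9.3
```

```bash

python3 -m crank '[{"xyz":[0,-0.15,0],"yaw":0,"jaw":0.62},{"xyz":[0,-0.1,0],"yaw":0,"jaw":0.62},{"xyz":[0,0,0],"yaw":0,"jaw":0.62}]'
python3 -m crank '[{"xyz":[0,1,0],"yaw":0,"jaw":0.62},{"xyz":[0,2,0],"yaw":0,"jaw":0.62},{"xyz":[0,2,2],"yaw":0,"jaw":0.5},{"xyz":[0,2,3],"yaw":0,"jaw":0.4},{"xyz":[0,2,3.5],"yaw":0,"jaw":0.3},{"xyz":[0,2.5,3.5],"yaw":0,"jaw":0.1},{"xyz":[0,3,2],"yaw":0,"jaw":0},{"xyz":[0,3,0],"yaw":0,"jaw":0}]'
python3 - <<'E'
from h import *
np.set_printoptions(precision=4,suppress=True)
p,d=snap('top','t5');P=cloud('top',d);cv2.imwrite('pics/t5c.png',cv2.resize(p[190:290,280:480],None,fx=4,fy=4))
m=mask(p,'yellow');Q=P[m>0];Q=Q[(Q[:,0]>.57)&(Q[:,0]<.665)&(Q[:,1]<-.1)];print(np.percentile(Q,[0,1,99,100],axis=0))
g=P[200:275,370:458].reshape(-1,3);g=g[(g[:,2]>.055)];print(g.min(0),g.max(0))
m=mask(p,'orange');Q=P[m>0];print(np.percentile(Q,[0,1,99,100],axis=0))
E
```

```text
t: 13.98
tcp_pos: [0.6163, -0.1739, 0.0138]
orientation: [-3.138, -0.006, 1.575]
wrist_force: [-3.8, 21.2, -0.9]
width: 0.382
grasp_force: 10.4
t: 14.65
tcp_pos: [0.6196, -0.004, 0.1586]
orientation: [3.135, -0.001, 1.572]
wrist_force: [1.1, 0.7, 0.0]
width: 0.766
grasp_force: 0.0
[[ 0.5835 -0.2183  0.0021]
 [ 0.5846 -0.2172  0.0036]
 [ 0.6482 -0.1828  0.071 ]
 [ 0.6507 -0.1819  0.0747]]
[ 0.5878 -0.2642  0.055 ] [ 0.6458 -0.1879  0.0747]Traceback (most recent call last):
  File "<stdin>", line 6, in <module>
    return _quantile_unchecked(
        a, q, axis, out, overwrite_input, method, keepdims, weights)
    return _ureduce(a,
                    func=_quantile_ureduce_func,
    ...<5 lines>...
                    overwrite_input=overwrite_input,
                    method=method)
    r = func(a, **kwargs)
    result = _quantile(arr,
                       quantiles=q,
    ...<2 lines>...
                       out=out,
                       weights=wgt)
    slices_having_nans = np.isnan(arr[-1, ...])
                                  ~~~^^^^^^^^^
IndexError: index -1 is out of bounds for axis 0 with size 0
```

View pics/t5c.png

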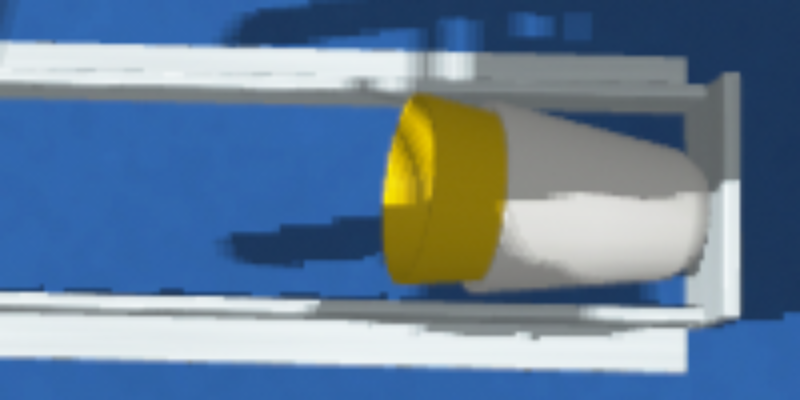

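The yellow tub is nested: its rim stands about 25 mm beyond the white rim, and the white base is at the stop plate. Next I'll grip the orange tub across x and carry it back towards the stop for room.

```bash

python3 -m crank '[{"xyz":[0,2,0],"yaw":0,"jaw":0},{"xyz":[-0.1,2.5,0],"yaw":0,"jaw":0},{"xyz":[-0.1,2.2,0],"yaw":0,"jaw":0},{"xyz":[0,0.7,0],"yaw":0,"jaw":0},{"xyz":[0,0,0],"yaw":0,"jaw":0},{"xyz":[0,0,0],"yaw":0,"jaw":0}]'
python3 - <<'E'
from h import *
from scipy.spatial.transform import Rotation as R
s=bot.observe();p,d=snap('wrist','w6');m=bot.camera_model('wrist')
k=cv2.inRange(cv2.cvtColor(p,cv2.COLOR_BGR2HSV),(5,150,50),(15,255,255));c=max(cv2.findContours(k,0,2)[0],key=cv2.contourArea);(u,v),r=cv2.minEnclosingCircle(c)
x,y=u-m['cx'],v-m['cy'];q=np.hypot(x,y);th=q/m['fx']
dc=np.array([np.sin(th)*x/q,-np.sin(th)*y/q,-np.cos(th)]);M=np.array(m['mount']);Rt=R.from_euler('xyz',s['orientation']).as_matrix()
o=Rt@M[:3,3]+s['tcp_pos'];dw=Rt@M[:3,:3]@dc
print((u,v),r,o+dw*(.08-o[2])/dw[2],s['tcp_pos'],s['width'])
E
```

```text
t: 15.2
tcp_pos: [0.6154, 0.0687, 0.1538]
orientation: [3.142, 0.001, 1.573]
wrist_force: [0.9, 0.3, 0.1]
width: 1.003
grasp_force: 0.0
(318.72174072265625, 237.59579467773438) 50.02244186401367 [0.6149655  0.07778271 0.08      ] [0.61544886 0.06869437 0.15378927] 1.0029289447590213
```

View pics/w6.png

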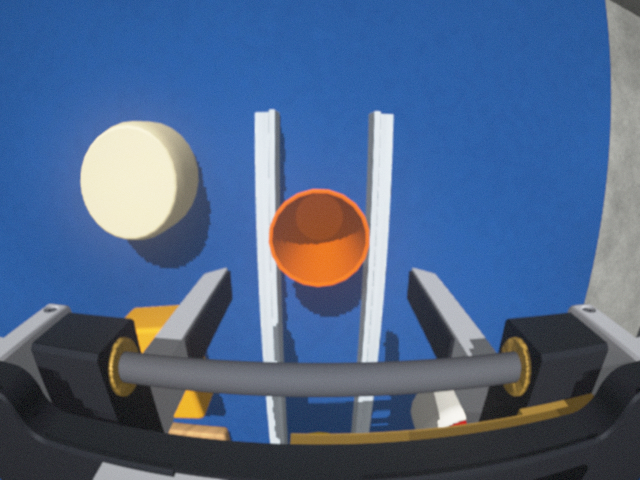

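The orange tub (319,238) is centred across the jaws and stands at y≈0.076. I'll grip it.

```bash

python3 -m crank '[{"xyz":[0,0.7,0],"yaw":0,"jaw":0},{"xyz":[0,0,-2.5],"yaw":0,"jaw":0},{"xyz":[0,0,-2.5],"yaw":0,"jaw":0},{"xyz":[0,0,-2.5],"yaw":0,"jaw":0},{"xyz":[0,0,-1.5],"yaw":0,"jaw":0},{"xyz":[0,0,-0.6],"yaw":0,"jaw":0},{"xyz":[0,0,0],"yaw":0,"jaw":0.32},{"xyz":[0,0,0],"yaw":0,"jaw":0.32}]' 6
python3 -m crank '[{"xyz":[0,0,0],"yaw":0,"jaw":0.32},{"xyz":[0,0,0],"yaw":0,"jaw":0.32},{"xyz":[0,0,0],"yaw":0,"jaw":0.32},{"xyz":[0,0,0],"yaw":0,"jaw":0.32}]'
```

```text
t: 15.92
tcp_pos: [0.6158, 0.076, 0.0585]
orientation: [3.141, 0.0, 1.572]
wrist_force: [-0.6, 0.7, 0.6]
width: 0.895
grasp_force: 0.0
t: 16.25
tcp_pos: [0.616, 0.0767, 0.0588]
orientation: [3.14, -0.001, 1.573]
wrist_force: [-0.9, -0.5, 5.9]
width: 0.729
grasp_force: 6.0
```

```bash

python3 -m crank '[{"xyz":[0,0,0.4],"yaw":0,"jaw":0.32},{"xyz":[0,-0.6,0.4],"yaw":0,"jaw":0.32},{"xyz":[0,-1.2,0],"yaw":0,"jaw":0.32},{"xyz":[0,-1.5,0],"yaw":0,"jaw":0.32},{"xyz":[0,-1.5,0],"yaw":0,"jaw":0.32},{"xyz":[0,-1.2,0],"yaw":0,"jaw":0.32},{"xyz":[0,-0.8,0],"yaw":0,"jaw":0.32},{"xyz":[0,-0.4,0],"yaw":0,"jaw":0.32}]'
python3 -m crank '[{"xyz":[0,0,-0.3],"yaw":0,"jaw":0.32},{"xyz":[0,0,-0.3],"yaw":0,"jaw":0.32},{"xyz":[0,0,-0.2],"yaw":0,"jaw":0.32},{"xyz":[0,0,0],"yaw":0,"jaw":0.32}]'
python3 -m crank '[{"xyz":[0,0,0],"yaw":0,"jaw":0.2},{"xyz":[0,0,0],"yaw":0,"jaw":0},{"xyz":[0,0,0],"yaw":0,"jaw":0},{"xyz":[0,0,0],"yaw":0,"jaw":0}]'
python3 -m crank '[{"xyz":[0,0,2],"yaw":0,"jaw":0},{"xyz":[0,0,2.5],"yaw":0,"jaw":0},{"xyz":[0,-1,3],"yaw":0,"jaw":0.3},{"xyz":[0,-2,2],"yaw":0,"jaw":1},{"xyz":[0,-2,0],"yaw":0,"jaw":1},{"xyz":[0,-1,0],"yaw":0,"jaw":1}]'
python3 - <<'E'
from h import *
snap('scene','s7')
E
```

```text
t: 16.92
tcp_pos: [0.6153, 0.0022, 0.0658]
orientation: [-3.141, 0.0, 1.571]
wrist_force: [-0.6, 0.1, -1.0]
width: 0.729
grasp_force: 6.0
t: 17.25
tcp_pos: [0.6153, 0.0055, 0.0574]
orientation: [-3.141, -0.0, 1.574]
wrist_force: [-0.7, 0.3, 0.4]
width: 0.723
grasp_force: 6.0
t: 17.58
tcp_pos: [0.6154, 0.0048, 0.0578]
orientation: [-3.142, -0.0, 1.574]
wrist_force: [0.2, 0.7, 0.3]
width: 0.972
grasp_force: 0.0
t: 18.08
tcp_pos: [0.6159, -0.0577, 0.1543]
orientation: [3.139, 0.0, 1.572]
wrist_force: [-0.5, -0.4, 0.1]
width: 0.753
grasp_force: 0.0
```

View pics/s7.png

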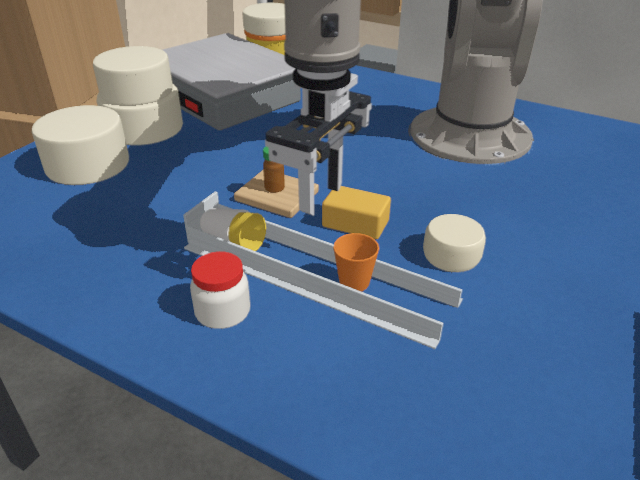

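The orange tub stands upright (356,262) at y≈0.005, the yellow is nested in the white, and the jar is upright. I'll close the jaws and tip the orange tub towards +y.

```bash

python3 -m crank '[{"xyz":[0.1,0,0],"yaw":0,"jaw":1},{"xyz":[0,0,0],"yaw":0,"jaw":1},{"xyz":[0,0,0],"yaw":0,"jaw":1},{"xyz":[0,0,0],"yaw":0,"jaw":1},{"xyz":[0,0,-1],"yaw":0,"jaw":1},{"xyz":[0,0,-2.5],"yaw":0,"jaw":1},{"xyz":[0,0,-2.5],"yaw":0,"jaw":1},{"xyz":[0,0,-2],"yaw":0,"jaw":1}]'
python3 -m crank '[{"xyz":[0,0,-0.5],"yaw":0,"jaw":1},{"xyz":[0,0,0],"yaw":0,"jaw":1}]'
python3 -m crank '[{"xyz":[0,0.8,0],"yaw":0,"jaw":1},{"xyz":[0,0.8,0],"yaw":0,"jaw":1},{"xyz":[0,0.8,0],"yaw":0,"jaw":1},{"xyz":[0,0.8,0],"yaw":0,"jaw":1},{"xyz":[0,0.8,0],"yaw":0,"jaw":1},{"xyz":[0,0.8,0],"yaw":0,"jaw":1},{"xyz":[0,0.8,0],"yaw":0,"jaw":1},{"xyz":[0,0.8,0],"yaw":0,"jaw":1}]'
python3 -m crank '[{"xyz":[0,0.5,0],"yaw":0,"jaw":1},{"xyz":[0,0,0],"yaw":0,"jaw":1},{"xyz":[0,0,0],"yaw":0,"jaw":1},{"xyz":[0,0,2],"yaw":0,"jaw":0.62},{"xyz":[0,0,3],"yaw":0,"jaw":0.62},{"xyz":[0,0,3],"yaw":0,"jaw":0.62},{"xyz":[0,0,1],"yaw":0,"jaw":0.62}]'
python3 - <<'E'
from h import *
np.set_printoptions(precision=4,suppress=True)
H['orange']=((4,150,60),(15,255,255))
for n in('top','scene'):
    p,d=snap(n,'m8'+n);P=cloud(n,d)
    m=mask(p,'orange');Q=P[m>0];Q=Q[(Q[:,0]>.57)&(Q[:,0]<.665)&(Q[:,2]<.09)&(abs(Q[:,1])<.2)]
    if len(Q)<30: print(n,len(Q));continue
    print(n,len(Q),np.percentile(Q,1,axis=0),np.percentile(Q,99,axis=0))
    for T in(Q[Q[:,2]>.055],Q[Q[:,2]<.015]):
        if len(T): print('  ',T.min(0),T.max(0))
E
```

```text
t: 18.8
tcp_pos: [0.6157, -0.0548, 0.0705]
orientation: [-3.14, -0.0, 1.574]
wrist_force: [1.0, -0.1, -0.3]
width: 0.143
grasp_force: 0.0
t: 18.97
tcp_pos: [0.6153, -0.0553, 0.0661]
orientation: [-3.138, 0.0, 1.573]
wrist_force: [0.2, 0.5, 0.6]
width: 0.012
grasp_force: 0.0
t: 19.63
tcp_pos: [0.6164, 0.0096, 0.068]
orientation: [3.142, -0.0, 1.573]
wrist_force: [0.2, -0.7, -0.4]
width: 0.006
grasp_force: 0.0
t: 20.22
tcp_pos: [0.6179, 0.0124, 0.1617]
orientation: [3.138, -0.0, 1.572]
wrist_force: [1.0, -0.1, 0.9]
width: 0.252
grasp_force: 0.0
top 0
scene 1754 [0.5889 0.0274 0.0031] [0.6542 0.1062 0.0679]
   [0.5998 0.0548 0.055 ] [0.6495 0.1016 0.069 ]
   [ 0.5837  0.0868 -0.0006] [0.6233 0.1089 0.0149]
```

The orange tub lies with its base towards the stop and its mouth at y≈0.11. I'll go in behind the mouth.

```bash

python3 -m crank '[{"xyz":[0,1,0],"yaw":0,"jaw":0.62},{"xyz":[0,2.5,0],"yaw":0,"jaw":0.62},{"xyz":[0,3,0],"yaw":0,"jaw":0.62},{"xyz":[0,3,0],"yaw":0,"jaw":0.62},{"xyz":[0,1.8,0],"yaw":0,"jaw":0.62},{"xyz":[0,0.6,0],"yaw":0,"jaw":0.62},{"xyz":[0,0,0],"yaw":0,"jaw":0.62},{"xyz":[0,0,0],"yaw":0,"jaw":0.62}]'
python3 -m crank '[{"xyz":[0,0,-2],"yaw":0,"jaw":0.62},{"xyz":[0,0,-3],"yaw":0,"jaw":0.62},{"xyz":[0,0,-2.5],"yaw":0,"jaw":0.62},{"xyz":[0,0,-1],"yaw":0,"jaw":0.62},{"xyz":[0,0,0],"yaw":0,"jaw":0.62}]'
```

```text
t: 20.98
tcp_pos: [0.6159, 0.1319, 0.1569]
orientation: [-3.14, 0.001, 1.573]
wrist_force: [0.4, -0.9, 0.2]
width: 0.381
grasp_force: 0.0
t: 21.4
tcp_pos: [0.6151, 0.1306, 0.0706]
orientation: [-3.138, 0.002, 1.571]
wrist_force: [-1.1, 0.4, -0.4]
width: 0.381
grasp_force: 0.0
```

```bash

python3 -m crank '[{"xyz":[0.15,0,-2],"yaw":0,"jaw":0.62},{"xyz":[0.1,0,-1.5],"yaw":0,"jaw":0.62},{"xyz":[0,0,-1],"yaw":0,"jaw":0.62},{"xyz":[0,0,-0.6],"yaw":0,"jaw":0.62},{"xyz":[0,0,-0.2],"yaw":0,"jaw":0.62},{"xyz":[0,0,0],"yaw":0,"jaw":0.62}]'
```

```text
t: 21.9
tcp_pos: [0.6189, 0.1324, 0.0199]
orientation: [-3.141, 0.0, 1.573]
wrist_force: [0.2, -0.6, 0.1]
width: 0.378
grasp_force: 0.0
```

```bash

python3 -m crank '[{"xyz":[0,0,-0.4],"yaw":0,"jaw":0.62},{"xyz":[0,-0.5,-0.1],"yaw":0,"jaw":0.62},{"xyz":[0,-0.5,0],"yaw":0,"jaw":0.62},{"xyz":[0,-0.5,0],"yaw":0,"jaw":0.62},{"xyz":[0,-1,0],"yaw":0,"jaw":0.62},{"xyz":[0,-1.2,0],"yaw":0,"jaw":0.62},{"xyz":[0,-1.2,0],"yaw":0,"jaw":0.62},{"xyz":[0,-1.2,0],"yaw":0,"jaw":0.62}]'
python3 -m crank '[{"xyz":[0,-1.2,0],"yaw":0,"jaw":0.62},{"xyz":[0,-1.2,0],"yaw":0,"jaw":0.62},{"xyz":[0,-1.2,0],"yaw":0,"jaw":0.62},{"xyz":[-0.1,-1.2,0],"yaw":0,"jaw":0.62},{"xyz":[0,-1.2,0],"yaw":0,"jaw":0.62},{"xyz":[0,-1.2,0],"yaw":0,"jaw":0.62},{"xyz":[0,-1.2,0],"yaw":0,"jaw":0.62},{"xyz":[0,-1.2,0],"yaw":0,"jaw":0.62}]'
python3 -m crank '[{"xyz":[0,-1.2,0],"yaw":0,"jaw":0.62},{"xyz":[0,-1.2,0],"yaw":0,"jaw":0.62},{"xyz":[0,-1,0],"yaw":0,"jaw":0.62},{"xyz":[0,-1,0],"yaw":0,"jaw":0.62}]'
python3 - <<'E'
from h import *
snap('scene','s9')
E
```

```text
t: 22.57
tcp_pos: [0.6189, 0.0697, 0.015]
orientation: [3.142, 0.0, 1.572]
wrist_force: [0.6, -0.3, 1.0]
width: 0.38
grasp_force: 0.3
t: 23.23
tcp_pos: [0.6179, -0.0257, 0.0149]
orientation: [-3.142, -0.0, 1.573]
wrist_force: [0.1, 0.8, 0.3]
width: 0.379
grasp_force: 0.2
t: 23.57
tcp_pos: [0.6179, -0.0696, 0.0149]
orientation: [-3.142, -0.0, 1.573]
wrist_force: [-0.3, 1.3, 0.4]
width: 0.38
grasp_force: 0.3
```

View pics/s9.png

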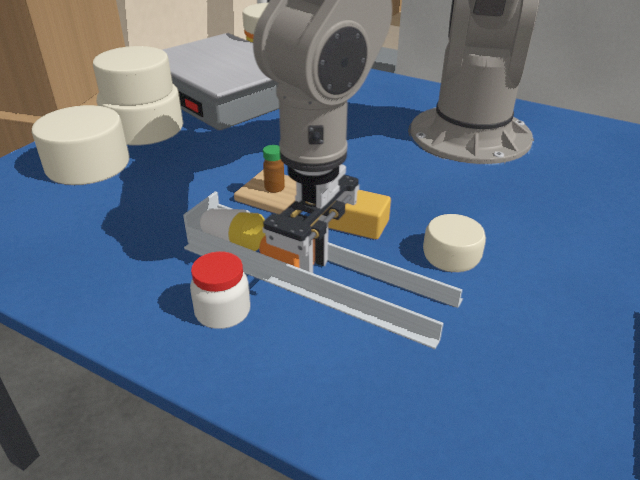

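The orange base is about to enter the yellow mouth (265,240). I'll continue slowly; home should be near TCP y≈-0.150.

```bash

python3 -m crank '[{"xyz":[0,-0.5,0],"yaw":0,"jaw":0.62},{"xyz":[0,-0.5,0],"yaw":0,"jaw":0.62},{"xyz":[0,-0.5,0],"yaw":0,"jaw":0.62},{"xyz":[0,-0.5,0],"yaw":0,"jaw":0.62},{"xyz":[0,-0.5,0],"yaw":0,"jaw":0.62},{"xyz":[0,-0.5,0],"yaw":0,"jaw":0.62}]'
python3 -m crank '[{"xyz":[0,-0.5,0],"yaw":0,"jaw":0.62},{"xyz":[0,-0.5,0],"yaw":0,"jaw":0.62},{"xyz":[0,-0.4,0],"yaw":0,"jaw":0.62},{"xyz":[0,-0.4,0],"yaw":0,"jaw":0.62}]'
python3 -m crank '[{"xyz":[0,-0.4,0],"yaw":0,"jaw":0.62},{"xyz":[0,-0.4,0],"yaw":0,"jaw":0.62},{"xyz":[0,-0.3,0],"yaw":0,"jaw":0.62},{"xyz":[0,-0.3,0],"yaw":0,"jaw":0.62}]'
```

```text
t: 24.12
tcp_pos: [0.6179, -0.0971, 0.0148]
orientation: [-3.141, -0.002, 1.574]
wrist_force: [-1.0, 26.3, 4.8]
width: 0.381
grasp_force: 13.1
t: 24.45
tcp_pos: [0.618, -0.1166, 0.0149]
orientation: [-3.142, -0.0, 1.574]
wrist_force: [-0.1, 0.4, -0.4]
width: 0.382
grasp_force: 0.1
t: 24.78
tcp_pos: [0.6179, -0.131, 0.0149]
orientation: [-3.142, 0.0, 1.573]
wrist_force: [-0.6, 0.8, 0.9]
width: 0.379
grasp_force: 0.2
```

```bash

python3 -m crank '[{"xyz":[0,-0.3,0],"yaw":0,"jaw":0.62},{"xyz":[0,-0.3,0],"yaw":0,"jaw":0.62},{"xyz":[0,-0.3,0],"yaw":0,"jaw":0.62},{"xyz":[0,-0.2,0],"yaw":0,"jaw":0.62}]'
python3 -m crank '[{"xyz":[0,-0.2,0],"yaw":0,"jaw":0.62},{"xyz":[0,-0.2,0],"yaw":0,"jaw":0.62},{"xyz":[0,-0.2,0],"yaw":0,"jaw":0.62}]'
python3 -m crank '[{"xyz":[0,-0.2,0],"yaw":0,"jaw":0.62},{"xyz":[0,-0.1,0],"yaw":0,"jaw":0.62}]'
```

```text
t: 25.12
tcp_pos: [0.6179, -0.1419, 0.0149]
orientation: [-3.142, 0.0, 1.573]
wrist_force: [0.1, 0.4, 0.5]
width: 0.384
grasp_force: 0.3
t: 25.37
tcp_pos: [0.6176, -0.1455, 0.0145]
orientation: [-3.14, -0.003, 1.574]
wrist_force: [-0.7, 15.0, -0.2]
width: 0.378
grasp_force: 7.7
t: 25.53
tcp_pos: [0.6176, -0.1462, 0.0143]
orientation: [-3.14, -0.005, 1.575]
wrist_force: [-2.5, 22.8, 4.5]
width: 0.385
grasp_force: 11.5
```

```bash

python3 -m crank '[{"xyz":[0,-0.2,0],"yaw":0,"jaw":0.62},{"xyz":[0,-0.2,0],"yaw":0,"jaw":0.62},{"xyz":[0,0,0],"yaw":0,"jaw":0.62}]'
python3 -m crank '[{"xyz":[0,1,0],"yaw":0,"jaw":0.62},{"xyz":[0,2,0],"yaw":0,"jaw":0.62},{"xyz":[0,2,2],"yaw":0,"jaw":0.62},{"xyz":[0,2,3],"yaw":0,"jaw":0.62},{"xyz":[0,2,3.5],"yaw":0,"jaw":0.62},{"xyz":[0,2.5,3],"yaw":0,"jaw":0.62},{"xyz":[0,3,2],"yaw":0,"jaw":0.62},{"xyz":[0,3,0],"yaw":0,"jaw":0.62}]'
python3 - <<'E'
from h import *
np.set_printoptions(precision=4,suppress=True)
p,d=snap('top','t10');P=cloud('top',d);a=cv2.resize(p[195:280,340:480],None,fx=5,fy=5)
q,e=snap('scene','s10');b=cv2.resize(q[185:285,170:310],None,fx=5,fy=5)
cv2.imwrite('pics/c10.png',cv2.resize(np.vstack([a,b[:,:]]),None,fx=.64,fy=.64,interpolation=cv2.INTER_AREA))
# ridge profile: topmost height along y
g=P[200:275,340:470].reshape(-1,3)
for y in np.arange(-.30,-.14,.005):
    s=g[(abs(g[:,1]-y)<.0025)]; s=s[s[:,2]>.03]
    if len(s): i=s[:,2]>s[:,2].max()-.012;print(round(y,3),s[:,2].max().round(4),'x',((s[i,0].min()+s[i,0].max())/2).round(4))
E
```

```text
t: 25.78
tcp_pos: [0.6177, -0.1475, 0.0144]
orientation: [-3.139, -0.008, 1.577]
wrist_force: [-4.0, 31.5, 7.9]
width: 0.381
grasp_force: 15.6
t: 26.45
tcp_pos: [0.62, 0.0212, 0.1545]
orientation: [3.135, -0.001, 1.572]
wrist_force: [0.9, -0.4, 0.6]
width: 0.38
grasp_force: 0.0
-0.3 0.0637 x 0.6149
-0.295 0.0637 x 0.614
-0.29 0.0488 x 0.6124
-0.285 0.0515 x 0.612
-0.28 0.0525 x 0.6119
-0.275 0.0538 x 0.6117
-0.27 0.0572 x 0.6125
-0.265 0.0562 x 0.6112
-0.26 0.0587 x 0.613
-0.255 0.059 x 0.6129
-0.25 0.0619 x 0.6131
-0.245 0.0647 x 0.6141
-0.24 0.0635 x 0.6149
-0.235 0.0653 x 0.6153
-0.23 0.0661 x 0.6151
-0.225 0.0686 x 0.616
-0.22 0.0702 x 0.6159
-0.215 0.0676 x 0.614
-0.21 0.0691 x 0.6174
-0.205 0.0707 x 0.6163
-0.2 0.0716 x 0.6163
-0.195 0.0733 x 0.6173
-0.19 0.0683 x 0.6131
-0.185 0.0695 x 0.6177
-0.18 0.0711 x 0.6181
-0.175 0.0725 x 0.6173
-0.17 0.0733 x 0.6171
-0.165 0.0746 x 0.6175
-0.16 0.0676 x 0.5945
-0.155 0.0376 x 0.6157
-0.15 0.0369 x 0.6159
-0.145 0.0359 x 0.616
```

View pics/c10.png

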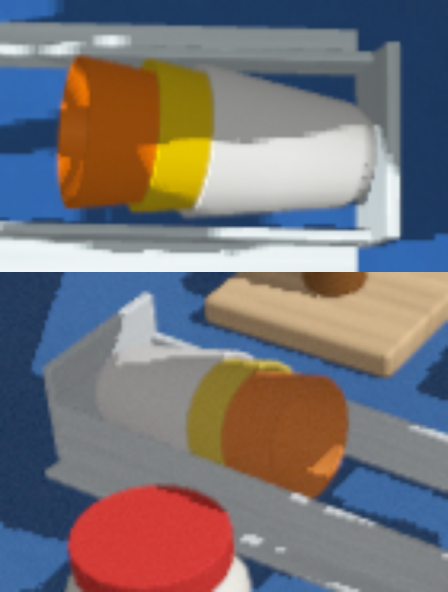

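Ridge steps by depth: white to yellow rim is about 25 mm, yellow to orange about 29 mm. So the orange tub is some 5 mm short, with its mouth sitting low. I'll push again at axis height, fingers wider and above the rails, with a slight lift.

```bash

python3 -m crank '[{"xyz":[0,-2,0],"yaw":0,"jaw":0.426},{"xyz":[0,-3,0],"yaw":0,"jaw":0.426},{"xyz":[0,-3,-1.5],"yaw":0,"jaw":0.426},{"xyz":[0,-3,-2.5],"yaw":0,"jaw":0.426},{"xyz":[0,-2,-2.5],"yaw":0,"jaw":0.426},{"xyz":[0,-1,-2],"yaw":0,"jaw":0.426},{"xyz":[0,0,-1],"yaw":0,"jaw":0.426},{"xyz":[0,0,0],"yaw":0,"jaw":0.426}]'
python3 -m crank '[{"xyz":[0,0,-0.2],"yaw":0,"jaw":0.426},{"xyz":[0,0,0],"yaw":0,"jaw":0.426}]'
```

```text
t: 27.22
tcp_pos: [0.6164, -0.1199, 0.0526]
orientation: [-3.138, 0.0, 1.572]
wrist_force: [-1.2, 1.3, 0.2]
width: 0.578
grasp_force: 0.0
t: 27.38
tcp_pos: [0.6186, -0.1184, 0.0536]
orientation: [3.141, -0.0, 1.575]
wrist_force: [0.1, -0.1, 0.2]
width: 0.572
grasp_force: 0.0
```

```bash

python3 -m crank '[{"xyz":[-0.1,-0.8,-0.2],"yaw":0,"jaw":0.426},{"xyz":[0,-0.8,0],"yaw":0,"jaw":0.426},{"xyz":[0,-0.8,0],"yaw":0,"jaw":0.426},{"xyz":[0,-0.4,0],"yaw":0,"jaw":0.426}]'
python3 -m crank '[{"xyz":[0,-0.2,0],"yaw":0,"jaw":0.426},{"xyz":[0,-0.2,0],"yaw":0,"jaw":0.426},{"xyz":[0,-0.2,0],"yaw":0,"jaw":0.426}]'
python3 -m crank '[{"xyz":[0,-0.2,0.1],"yaw":0,"jaw":0.426},{"xyz":[0,-0.2,0.1],"yaw":0,"jaw":0.426}]'
```

```text
t: 27.72
tcp_pos: [0.617, -0.1492, 0.0515]
orientation: [3.141, 0.001, 1.572]
wrist_force: [-0.7, -0.2, 0.8]
width: 0.573
grasp_force: 0.3
t: 27.97
tcp_pos: [0.6169, -0.1535, 0.0509]
orientation: [-3.142, -0.0, 1.573]
wrist_force: [1.1, 1.2, -0.3]
width: 0.576
grasp_force: 0.3
t: 28.13
tcp_pos: [0.6169, -0.1572, 0.0528]
orientation: [-3.141, -0.0, 1.574]
wrist_force: [-0.9, 1.5, -0.5]
width: 0.574
grasp_force: 1.0
```

```bash

python3 -m crank '[{"xyz":[0,-0.2,0],"yaw":0,"jaw":0.426},{"xyz":[0,-0.1,0],"yaw":0,"jaw":0.426},{"xyz":[0,-0.1,0],"yaw":0,"jaw":0.426}]'
python3 -m crank '[{"xyz":[0,-0.1,0],"yaw":0,"jaw":0.426},{"xyz":[0,-0.1,0],"yaw":0,"jaw":0.426}]'
```

```text
t: 28.38
tcp_pos: [0.6165, -0.1598, 0.0526]
orientation: [-3.14, -0.002, 1.574]
wrist_force: [-3.4, 11.4, 3.0]
width: 0.574
grasp_force: 5.7
t: 28.55
tcp_pos: [0.6163, -0.1605, 0.0524]
orientation: [-3.139, -0.004, 1.574]
wrist_force: [-5.1, 17.0, 4.2]
width: 0.574
grasp_force: 8.5
```

```bash

python3 -m crank '[{"xyz":[0,-0.15,0.1],"yaw":0,"jaw":0.426},{"xyz":[0,-0.15,0.1],"yaw":0,"jaw":0.426},{"xyz":[0,0,0],"yaw":0,"jaw":0.426}]'
python3 -m crank '[{"xyz":[0,1,0],"yaw":0,"jaw":0.426},{"xyz":[0,2,0],"yaw":0,"jaw":0.426},{"xyz":[0,2.5,1],"yaw":0,"jaw":0.426},{"xyz":[0,2.5,2],"yaw":0,"jaw":0.426},{"xyz":[0,2.5,3],"yaw":0,"jaw":0.426},{"xyz":[0,3,3],"yaw":0,"jaw":0.426},{"xyz":[0,3,1],"yaw":0,"jaw":0.426},{"xyz":[0,2,0],"yaw":0,"jaw":0.426}]'
cat > prof.py <<'E'
from h import *
import sys
f=sys.argv[1];p,d=snap('top','t'+f);P=cloud('top',d);q,e=snap('scene','s'+f)
a=cv2.resize(p[195:280,340:480],None,fx=4,fy=4);b=cv2.resize(q[185:245,170:310],None,fx=4,fy=4)
cv2.imwrite(f'pics/c{f}.png',np.vstack([a,b]))
g=P[200:275,340:470].reshape(-1,3)
for y in np.arange(-.224,-.15,.003):
    s=g[(abs(g[:,1]-y)<.002)]; s=s[s[:,2]>.05]
    if len(s): i=s[:,2]>s[:,2].max()-.012;print(round(y,3),s[:,2].max().round(4),'x',((s[i,0].min()+s[i,0].max())/2).round(4))
k=p[195:280,340:480]
E
python3 prof.py 11
```

```text
t: 28.8
tcp_pos: [0.6158, -0.1615, 0.0539]
orientation: [-3.138, -0.006, 1.575]
wrist_force: [-5.5, 21.6, 0.9]
width: 0.578
grasp_force: 11.3
t: 29.47
tcp_pos: [0.6185, 0.021, 0.1575]
orientation: [3.137, -0.002, 1.575]
wrist_force: [0.1, 0.6, -0.1]
width: 0.576
grasp_force: 0.0
-0.224 0.0682 x 0.6148
-0.221 0.0699 x 0.6146
-0.218 0.0693 x 0.6153
-0.215 0.0687 x 0.6125
-0.212 0.0708 x 0.6165
-0.209 0.0691 x 0.6153
-0.206 0.0713 x 0.6149
-0.203 0.0715 x 0.6155
-0.2 0.0726 x 0.6147
-0.197 0.0738 x 0.6153
-0.194 0.0738 x 0.6143
-0.191 0.0711 x 0.6153
-0.188 0.0724 x 0.6158
-0.185 0.0726 x 0.6152
-0.182 0.0753 x 0.6162
-0.179 0.0753 x 0.6154
-0.176 0.0756 x 0.616
-0.173 0.0756 x 0.6154
-0.17 0.0599 x 0.5863
```

View pics/c11.png

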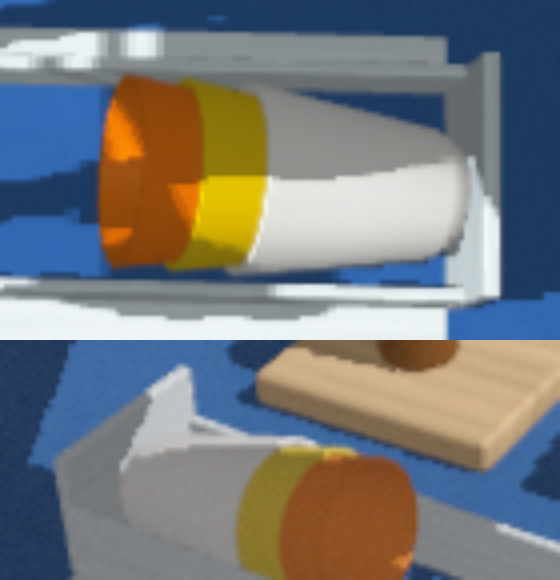

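The rims now stand at y≈-0.217, -0.192 and -0.172, about 25 and 21 mm apart, so both tubs look home. I'll check coaxiality with a cone fit to the depth points of both views.

```bash
cat > cone.py <<'E'
from h import *
from scipy.optimize import least_squares
H['orange']=((3,150,50),(16,255,255));H['yellow']=((22,120,50),(35,255,255))
C={k:[] for k in('white','yellow','orange')}
for n in('top','scene'):
    p,d=bot.get_image(n);P=cloud(n,d);hsv=cv2.cvtColor(p,cv2.COLOR_BGR2HSV)
    for k in C:
        m=cv2.erode(mask(p,k) if k!='white' else cv2.inRange(hsv,(0,0,60),(179,60,255)),np.ones((3,3)))
        Q=P[m>0];Q=Q[(Q[:,2]>.039)&(Q[:,2]<.085)&(Q[:,0]>.57)&(Q[:,0]<.66)&(Q[:,1]<-.15)&(Q[:,1]>-.283)]
        if k=='white': Q=Q[(Q[:,1]<-.224)&(Q[:,1]>-.275)]
        C[k].append(Q)
def fit(Q,y0):
    def f(v):
        a=np.array([v[2],1,v[3]]);a/=np.linalg.norm(a);w=Q-[v[0],y0,v[1]];h=w@a
        return (np.linalg.norm(w-np.outer(h,a),axis=1)-v[4]-h*11/71)*1000
    return least_squares(f,[.615,.05,0.,.15,.035],loss='soft_l1',f_scale=1)
A=[]
for k,y0 in(('white',-.25),('yellow',-.205),('orange',-.18)):
    for Q in(C[k][0],C[k][1],np.vstack(C[k])):
        r=fit(Q,y0);v=r.x;print(k,len(Q),np.round(v,4),'rms',np.sqrt(np.mean(r.fun**2)).round(2),'base y',round(y0+(.024-v[4])*71/11*.985-.009,4))
E
python3 cone.py
```

```text
white 1247 [0.613  0.028  0.0432 0.1543 0.0288] rms 1.17 base y -0.2898
white 430 [0.6117 0.0286 0.0462 0.1409 0.0284] rms 0.96 base y -0.2871
white 1677 [0.6126 0.0289 0.041  0.1513 0.028 ] rms 1.16 base y -0.2847
yellow 569 [ 0.6154  0.0346 -0.006   0.1733  0.0322] rms 1.12 base y -0.2663
yellow 203 [0.613  0.0346 0.1086 0.1554 0.0322] rms 0.98 base y -0.2663
yellow 772 [0.6149 0.0353 0.0146 0.1751 0.0315] rms 1.13 base y -0.2617
orange 550 [0.6161 0.0385 0.0191 0.1541 0.0328] rms 1.16 base y -0.2447
orange 337 [0.616  0.0399 0.0566 0.1505 0.0309] rms 1.08 base y -0.2327
orange 887 [0.6158 0.0401 0.0273 0.1479 0.0313] rms 1.2 base y -0.2353
```

The tub axes agree within about 0.03 rad, and the bases come out near -0.287, -0.264 and -0.24. One last check of the jar, then I'll hand in.

```bash
python3 - <<'E'
from h import *
for n in('top','scene'):
    p,d=bot.get_image(n);P=cloud(n,d);Q=P[mask(p,'cap')>0];Q=Q[(Q[:,2]>.09)&(Q[:,2]<.12)&(Q[:,0]<.52)];print(n,len(Q),(Q.max(0)+Q.min(0))/2,Q.max(0)) if len(Q) else print(n,0)
s=bot.observe();print(s['t'],s['tcp_pos'],s['wrist_force'])
print(bot.finish_job())
E
```

```text
top 639 [ 0.45343192 -0.25190685  0.09873285] [ 0.47087837 -0.23373019  0.10718844]
scene 239 [ 0.45374693 -0.24790184  0.09733486] [ 0.47345685 -0.23124996  0.10462143]
29.7667 [0.61680942 0.01658221 0.15416043] [ 0.2770622  -0.29486331 -0.89378709]
the job is handed in; nothing more can be done
None
```

I handed the job in at about 30 s, but no verdict came back. My last camera measurements put the jar upright mid-board, the white tub's base against the stop plate, and the yellow and orange tubs pushed home inside it, in line within about 0.03 rad.

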